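# Check sleeve fit by lamp light

## Robot

A 6-joint arm with a two-finger parallel gripper is mounted at the origin on the work surface. World frame = base frame: x ahead of the robot, y to its left, z up, the work surface at z = 0. Lengths are in m, angles in rad, forces in N, time in s.
With the tool pointing down it reaches from about 0.15 to 0.775 m from the base axis. Payload 6.1 kg.
Tool frame: the origin (TCP) lies where the fingers leave the gripper's body, on its centre line; the fingertips stand 73 mm ahead of it and the grasp point (between the pads) lies 54 mm ahead of it; z points along the fingers, y is the direction in which the jaws open and shut (so a half turn about z gives the same grasp; the last joint's range is limited). The gripper opens to 85 mm and grips with 20 to 120 N. Pads are 22 mm wide; open, the fingers measure 114 mm over their backs; the gripper's body (76 mm by 85 mm) begins 54 mm behind the grasp point. The pads swing forward as they close: fully open they stand 13 mm farther back than shut.
Start: joints at [1.336, 0.126, -0.04, 1.405, 0, 1.571], TCP at [0.122, 0.511, 0.304] pointing down, gripper open.
Joint ranges: [-2.72, 2.72], [-0.95, 1.95], [-1.27, 1.35], [-1.78, 2.02], [-1.46, 1.47], [-3.14, 3.14]. Speed limits (rad/s): [2.39, 2.39, 3.01, 3.14, 3.14, 3.14].

## Interface

Orientations are given as a rotation vector (axis times angle).
In Python, from station import sensors, vision, bot, boxes_of, regions_of gives the robot as it stands.
- The arm moves only by the shell command python3 -m jog 'ROWS' [OPENING] [FORCE]. ROWS is a JSON object of lists of equal length, an entry for each row: "linear": the shift along the world's x, y, z in cm, a list of three; "yaw": the turn about the world's z in rad. In form: {"linear": [[tx, ty, tz], ...], "yaw": [yaw, ...]}. A call has 1 to 5 rows; each row is the pose to reach, as a shift and turn from the pose commanded when the call began; what a row does not reach only later rows make up. A row lasts 1/10 s, in which the tool goes at most 50 mm and 8.59 degrees, less where a joint would pass 70% of its speed; a pose out of reach is approached as far as the arm can. A call with a gripper value outside its range is refused whole. OPENING is the closure in counts, from 0 (fully open) to 255 (shut), set as the call begins (- or left out, the last holds). The fingers move at their own pace and stop on an object; FORCE is the grip in N (left out, the last holds). Time passes only in rows, so rows that repeat a pose let the fingers close. It gives the time, the measured TCP pose, the force and the opening at its end, in the units of the state.
- sensors.get_state(): the state, without advancing time (a new reading comes with each control period).
- vision.grab_frame(name): name is "side" or "top" or "wrist"; returns the picture (384x512x3 uint8, red, green, blue); there is no depth.
- vision.camera_info(name): a dict with "fx", "fy", "cx", "cy" (pixels), "eye" and "orientation" of the camera in the world. Camera axes: x right, y down, z forward; pixel columns grow to the right and rows downward; lengths in m; the calibration is good to about 2 mm. A picture is of the moment at which its call begins: read the wrist's pose just before it. camera_info takes no time and is no camera call; for the wrist camera it gives the pose at the moment of the call.
- bot.finish_job(): hands the job in, once; it reports no verdict.
Trained networks look in the newest picture that a camera, given by its name, has taken for a name from the list of things; names that differ only in an ending like _2 or _b are one class to them, and where a whole thing is asked for, a point or a joint stands for the part that bears it (a point fixed in the world has none). Each returns a list of dicts, best first, with "conf" (0 to 1); they miss things now and then, are a little off and sometimes report something else, mostly with a low value. They report only what shows in the picture. A call takes as long as a camera call.
- boxes_of(camera, label): "centre" ([column, row] in pixels, amid what is visible of it).
- regions_of(camera, label): "region" (384x512 bool, what is visible of it) and "centre" ([column, row] in pixels, amid what is visible of it).
The state is a dict: "t": time; "joints": joint angles; "dq": joint speeds; "effort": joint torques, N m; "eef_pos": TCP position; "orientation": TCP orientation; "wrist_force": force on the tool from outside, world axes, zero at the start; "ft_torque": the same for the moment, N m; "width": finger opening in m.
Only numpy, scipy, OpenCV 4.12 (cv2) and the standard library are available. Lean on these libraries where they do the work, as an engineer would, in place of code of your own. Each camera call takes 0.05 s, during which the arm holds its last target.

## Task

Find which of the two brass sleeves slips fully down over the gauge pin and leave it there, seated on the plate; the other one goes into the grey reject tray. Then, use the fingers to slide the lamp box's sprung shutter half open so the fit can be looked at, and finish while still holding it at half travel: do not let go. Leave the bottle, the tin and the hammer where they are.

Things in the scene. Friction and masses are not known exactly. Their poses are not given: they have to be found in the camera images.
- fixture: Fit-check fixture, fixed: dark steel base plate 220 (x) by 170 (y) by 10 mm high. Origin at the centre of its underside, z up. On it a green lamp box 70 (x) by 160 (y) mm centred at x = -60 mm, flat top 75 mm above the bench, with a lit window (40 mm wide) and the steel shutter blade on its +x face, 6 mm proud. A gauge pin stands at x = +70 mm, y = 0.
- pin_foot (a point): Foot of the upright steel gauge pin, on its axis and on top of the base plate (10 mm above the bench); axes as the fixture's. The pin is 21 mm in diameter for 24 mm up, then tapers to a 12 mm flat tip 34 mm above this point.
- sleeve_wide: Plain brass sleeve standing upright, outside diameter 36 mm, 45 mm tall, bore 24 mm right through: slips over the gauge pin. About 0.14 kg. Origin at the centre of its underside, z along its axis. The two sleeves may stand in either of two places.
- sleeve_narrow: Plain brass sleeve standing upright, outside diameter 36 mm, 45 mm tall, bore 16 mm right through: too tight for the gauge pin, only catches on its tip. About 0.18 kg. Origin at the centre of its underside, z along its axis.
- tray: Grey plastic reject tray, open on top, 120 by 120 mm outside, 30 mm high, walls 4 mm, floor about 4 mm; fixed to the bench. Origin at the centre of its underside.
- shutter (a joint): Travel of the sprung shutter along the fixture's +y: 0 = shut (where its spring keeps it), 0.040 m = fully open against its stop, 0.020 = half open. The spring pushes it shut with 4 N at 0, 8 N at half and 12 N fully open, and closes it again when let go.
- tab (a point): Middle of the shutter's upright dark steel tab, which stands on the lamp box top and moves with the shutter; axes as the fixture's. Tab 24 mm (x) by 12 mm (y, the sliding direction), from 4 to 34 mm above the box top; this point is 95 mm above the bench. Shut, it is at x = -55, y = -20 mm from the fixture's origin; half open at y = 0. It stands on a strap 30 mm wide.
- half_mark (a point): Longest, middle one of three white lines across the slide on the lamp box top, near its -x edge: a small pointer on the shutter meets it at half travel (the short ones: shut and fully open). Point on the line, at y = 0 of the fixture, 75 mm above the bench.
- glue_bottle: Bystander: white plastic bottle with red cap, 52 mm across, 130 mm tall, standing loose. Origin at the centre of its underside.
- polish_tin: Bystander: flat round dark tin with a pale lid, 72 mm across, 32 mm tall, loose. Origin at the centre of its underside.
- hammer: Bystander: hammer 240 mm long, lying loose on the bench. Origin at the middle, on the bench; handle towards its -x.

How it is judged:
By the outcome, as a careful person would: the job done as asked, in the order asked, and still so for the second after the job is handed in, while the arm keeps its last pose, push and grip.
It also fails if it takes over 58 s, if anything falls off the work surface, if the arm or the gripper's body presses on something with over 40 N, if the wrist force passes 120 N, or if a joint passes its speed limit or range.

## Working session

There is one attempt and no reset: what is moved stays moved. The work goes in short steps, Python scripts to look and compute and a shell command to move; the robot and the scene stay as the last step left them, time stands still between calls to the robot, and variables do not carry over. Pictures are saved under pics/ and viewed, and the job is handed in when it is done.

```bash
ls; mkdir -p pics
python3 - <<'E'
from station import sensors, vision
import cv2
s=sensors.get_state(); print({k:(v if not hasattr(v,'tolist') else v.tolist()) for k,v in s.items()})
for n in ["side","top","wrist"]:
    print(n,vision.camera_info(n))
    f=vision.grab_frame(n); cv2.imwrite(f"pics/a_{n}.png",f[:,:,::-1])
E
```

```text
pics
{'t': 0.0, 'joints': [1.336009651142104, 0.12639432918987648, -0.04059241067470583, 1.405411157870753, 7.37895247282337e-06, 1.570763156601729], 'dq': [-0.0004037405636686609, -0.0002155415460734341, -0.0003814870521720465, -0.00037847008217915324, -0.002293771356835103, -0.00023277553162220503], 'effort': [-0.0008131562026392203, -43.59126806259155, 35.292556285858154, 0.017406432889401913, -3.243818355258554e-05, 3.169659734680863e-07], 'eef_pos': [0.12206487893860252, 0.51031566845764, 0.30312800692745245], 'orientation': [-0.36788086174757695, -3.119781571288098, 0.0024969088448609333], 'wrist_force': [0.4696993581760741, -0.0715230508305438, 0.026566618879939944], 'ft_torque': [-0.006751851501006275, -0.09637521000534924, -0.004521064371152412], 'width': 0.08530257109625348}
side {'fx': 362.77379323998883, 'fy': 362.77379323998883, 'cx': 250.1930947168068, 'cy': 193.2623864337757, 'eye': array([ 0.46519739, -0.76613876,  0.62543908]), 'orientation': array([-2.12060378,  0.17143183, -0.11330332])}
top {'fx': 443.9113894167697, 'fy': 443.9113894167697, 'cx': 258.705087802523, 'cy': 193.30467149592346, 'eye': array([0.48708193, 0.09668711, 1.47625178]), 'orientation': array([-2.16029661,  2.20993117, -0.09142174])}
wrist {'fx': 331.64347630733903, 'fy': 331.64347630733903, 'cx': 248.84680766768673, 'cy': 188.93827655459572, 'eye': array([0.04539777, 0.52891238, 0.37140051]), 'orientation': array([2.26329842, 1.78653869, 0.27928095])}
```

View pics/a_side.png

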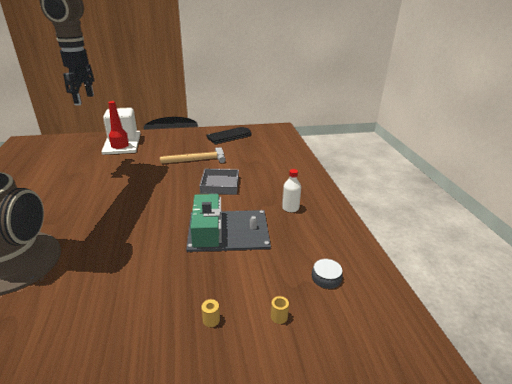

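View pics/a_top.png

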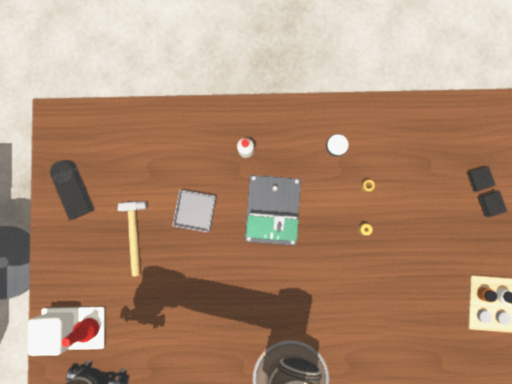

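View pics/a_wrist.png

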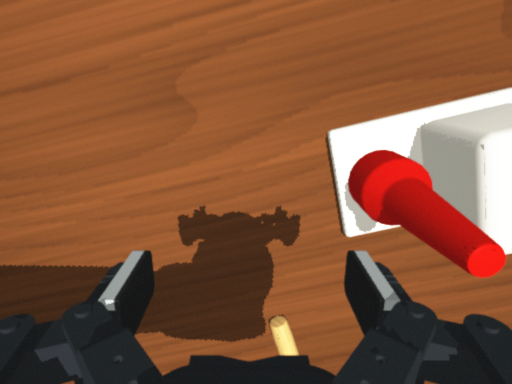

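The side view shows the sleeves at about (211,313) and (280,310), the fixture near (230,228) and the tray at (220,181). In the top view the sleeves are at (366,230) and (369,185), the pin at (275,187) and the tray at (195,211). The wrist view shows only the bench and the red item. Next I'll measure positions.

```bash
cat > h.py <<'E'
import numpy as np, cv2
from scipy.spatial.transform import Rotation as R
from station import sensors, vision, bot, boxes_of, regions_of
def ray(ci,px):
    d=np.array([(px[0]-ci['cx'])/ci['fx'],(px[1]-ci['cy'])/ci['fy'],1.])
    return R.from_rotvec(ci['orientation']).apply(d)
def onz(ci,px,z):
    d=ray(ci,px); return ci['eye']+d*(z-ci['eye'][2])/d[2]
def proj(ci,p):
    q=R.from_rotvec(ci['orientation']).inv().apply(np.asarray(p)-ci['eye'])
    return np.array([ci['fx']*q[0]/q[2]+ci['cx'],ci['fy']*q[1]/q[2]+ci['cy']])
E
python3 - <<'E'
from h import *
np.set_printoptions(precision=4,suppress=True)
zs=dict(sleeve_wide=.0225,sleeve_narrow=.0225,tray=.015,glue_bottle=.065,polish_tin=.016,hammer=.01,tab=.095,fixture=.01,half_mark=.075,pin_foot=.025)
for cam in ["top","side"]:
    f=vision.grab_frame(cam); ci=vision.camera_info(cam)
    for l,z in zs.items():
        try:
            for b in boxes_of(cam,l)[:3]: print(cam,l,round(b['conf'],2),np.round(b['centre'],1),onz(ci,b['centre'],z))
        except Exception as e: print(l,e)
    if cam=="top":
        a=cv2.resize(f[165:245,340:395],None,fx=7,fy=7,interpolation=cv2.INTER_CUBIC)
        b=cv2.resize(f[165:250,240:305],None,fx=6,fy=6,interpolation=cv2.INTER_CUBIC)
    else:
        a=cv2.resize(f[285:335,190:300],None,fx=7,fy=7,interpolation=cv2.INTER_CUBIC)
        b=cv2.resize(f[185:255,180:275],None,fx=7,fy=7,interpolation=cv2.INTER_CUBIC)
    cv2.imwrite(f'pics/b_{cam}_sl.png',a[:,:,::-1]);cv2.imwrite(f'pics/b_{cam}_fx.png',b[:,:,::-1])
print(sensors.get_state()['t'])
E
```

```text
top sleeve_narrow 0.36 [273.2 210.4] [0.542  0.0397 0.0225]
top tray 0.91 [195.1 210.9] [0.5465 0.2962 0.015 ]
top tray 0.64 [274.3 209.6] [0.5448 0.0357 0.015 ]
top glue_bottle 0.53 [245.6 146. ] [0.7494 0.1248 0.065 ]
top glue_bottle 0.26 [368.4 186.1] [ 0.6111 -0.265   0.065 ]
top polish_tin 0.67 [336.7 147.2] [ 0.7478 -0.1774  0.016 ]
top polish_tin 0.49 [272.7 211.2] [0.5396 0.0411 0.016 ]
top polish_tin 0.22 [130.6 229.4] [0.4907 0.5077 0.016 ]
top hammer 0.64 [133.6 231.5] [0.4836 0.4996 0.01  ]
top hammer 0.26 [276.  223.7] [0.4984 0.031  0.01  ]
top tab 0.63 [275.9 224.3] [0.4959 0.0352 0.095 ]
top fixture 0.66 [270.8 209.7] [0.5449 0.047  0.01  ]
top half_mark 0.66 [271.7 210.2] [0.5407 0.0464 0.075 ]
top pin_foot 0.58 [272.9 209.4] [0.5452 0.0406 0.025 ]
side sleeve_wide 0.77 [281.4 307.4] [ 0.6246 -0.2654  0.0225]
side sleeve_narrow 0.59 [213.2 312.1] [ 0.4826 -0.2552  0.0225]
side sleeve_narrow 0.2 [206.3 211.2] [0.4928 0.113  0.0225]
side tray 0.9 [220.8 182.2] [0.5525 0.2879 0.015 ]
side tray 0.65 [206.9 209.3] [0.4956 0.1336 0.015 ]
side glue_bottle 0.64 [292.2 192.9] [0.7468 0.1082 0.065 ]
side polish_tin 0.74 [326. 274.] [ 0.754 -0.18   0.016]
side hammer 0.8 [198.  155.8] [0.4867 0.5114 0.01  ]
side tab 0.66 [206.8 210.1] [0.4911 0.0121 0.095 ]
side tab 0.46 [218.8 225.3] [ 0.5154 -0.0574  0.095 ]
side fixture 0.59 [221.2 227.3] [0.5292 0.0459 0.01  ]
side half_mark 0.97 [223.5 230.3] [ 0.5268 -0.0529  0.075 ]
side pin_foot 0.65 [224.7 230. ] [0.5357 0.0127 0.025 ]
1.25
```

View pics/b_top_sl.png

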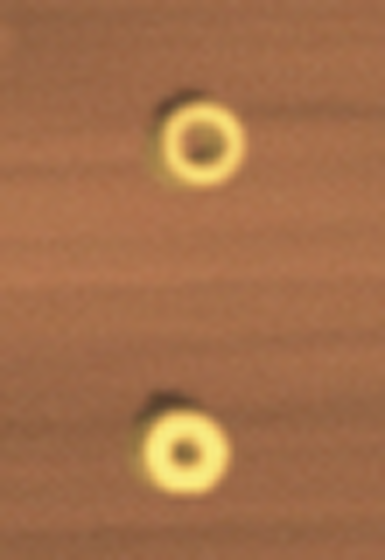

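View pics/b_side_sl.png

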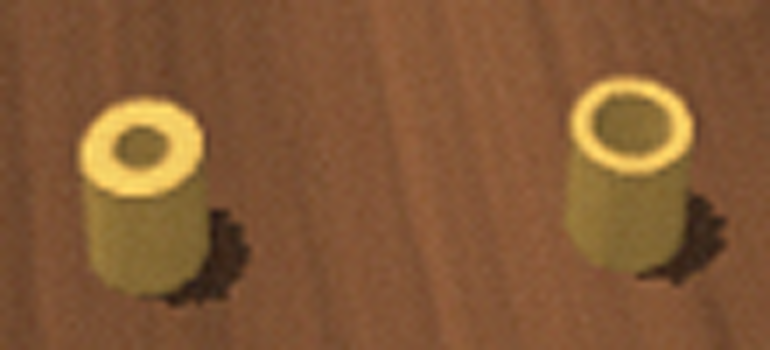

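View pics/b_top_fx.png

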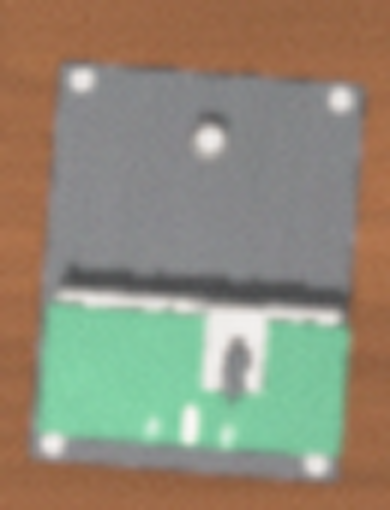

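View pics/b_side_fx.png

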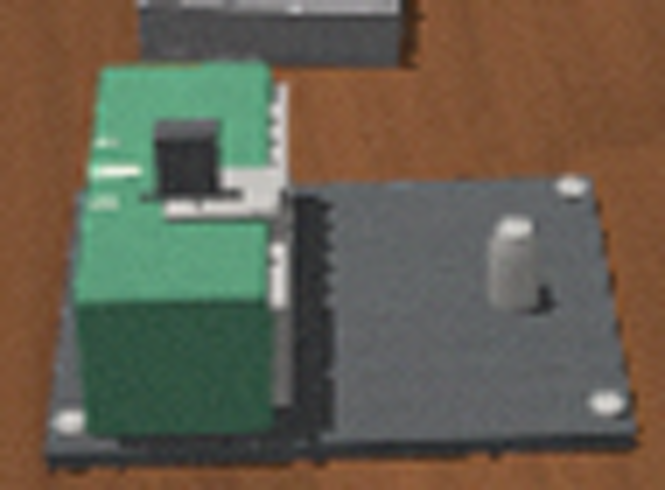

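The top and side zooms agree. The wide-bore sleeve stands at top (369,185), side (280,303), and the narrow one at top (366.5,229.6), side (210,306). The tab is at the shut end, next to the white marks. Next I'll compute the poses.

Run:
```python
from h import *
np.set_printoptions(precision=4,suppress=True)
T=vision.camera_info('top');S=vision.camera_info('side')
o=0.5/7-0.5
for n,t,s in [('wide',(340+202/7+o,165+143/7+o),(190+632/7+o,285+124/7+o)),('narrow',(340+186/7+o,165+452/7+o),(190+142/7+o,285+147/7+o))]:
    print(n,onz(T,t,.045),onz(S,s,.045))
c=[(63,63),(362,88),(337,480),(33,460)]
P=np.array([onz(T,(240+a/6-.42,165+b/6-.42),.01) for a,b in c]);print(P)
ctr=P.mean(0); # fixture x = up(TL-BL), y = left (TL-TR)
x=(P[0]-P[3]+P[1]-P[2]);y=(P[0]-P[1]+P[3]-P[2])
print(ctr,np.linalg.norm(x)/2,np.linalg.norm(y)/2,np.arctan2(x[1],x[0]),np.arctan2(-y[0],y[1]))
print('pin',onz(T,(240+209/6-.42,165+140/6-.42),.044), onz(S,(180+516/7-.43,185+225/7-.43),.044))
st=sensors.get_state();M=R.from_rotvec(st['orientation']).as_matrix();print(M,np.arctan2(M[1,1],M[0,1]))
```

```text
wide [ 0.6165 -0.2704  0.045 ] [ 0.6187 -0.2707  0.045 ]
narrow [ 0.474 -0.257  0.045] [ 0.4766 -0.2568  0.045 ]
[[ 0.6615  0.113   0.01  ]
 [ 0.6439 -0.0522  0.01  ]
 [ 0.4285 -0.032   0.01  ]
 [ 0.4433  0.1341  0.01  ]]
[0.5443 0.0407 0.01  ] 0.21782162796391205 0.16648054760810221 -0.09492575272413996 -0.09730457112939239
pin [0.6139 0.0347 0.044 ] [0.6178 0.0356 0.044 ]
[[-0.9726  0.2326 -0.    ]
 [ 0.2326  0.9726 -0.    ]
 [ 0.     -0.     -1.    ]] 1.336016975013395
```

```bash
python3 -m jog '{"linear": [[2.6,-4.1,0],[5.2,-8.2,0],[7.8,-12.3,0],[10.4,-16.4,0],[13,-20.5,0]], "yaw": [0.03,0.06,0.09,0.12,0.139]}' 0 40
python3 -m jog '{"linear": [[2.6,-4.1,0],[5.2,-8.2,0],[7.8,-12.3,0],[10.4,-16.4,0],[13,-20.5,0]], "yaw": [0,0,0,0,0]}'
python3 -m jog '{"linear": [[2.6,-4.1,0],[5.2,-8.2,0],[7.8,-12.3,0],[10.4,-16.4,0],[13,-20.5,0]], "yaw": [0,0,0,0,0]}'
python3 -m jog '{"linear": [[2.6,-4.1,-1],[5.2,-8.2,-3],[8,-12.3,-5],[10,-15.6,-6],[10,-15.6,-6]], "yaw": [0,0,0,0,0]}'
```

```text
t: 1.75
eef_pos: [0.2526, 0.3039, 0.3041]
orientation: [0.147, 3.138, 0.001]
wrist_force: [0.8, 0.8, 0.0]
width: 0.0852
t: 2.25
eef_pos: [0.3827, 0.0986, 0.3043]
orientation: [0.15, 3.137, 0.001]
wrist_force: [1.3, 2.0, -0.3]
width: 0.0852
t: 2.75
eef_pos: [0.5128, -0.1065, 0.304]
orientation: [0.151, 3.137, 0.0]
wrist_force: [1.1, 0.6, 0.2]
width: 0.0856
t: 3.25
eef_pos: [0.6132, -0.2644, 0.2388]
orientation: [-0.156, -3.133, -0.001]
wrist_force: [0.0, -0.2, -0.3]
width: 0.0854
```

Run:
```python
from h import *
ci=vision.camera_info('wrist');f=vision.grab_frame('wrist')
cv2.imwrite('pics/c_w.png',f[:,:,::-1]); print(sensors.get_state()['eef_pos'])
for p in [(.6175,-.2705,.045),(.475,-.257,.045)]: print(proj(ci,p))
```

```text
[ 0.61235286 -0.26238672  0.24062881]
[241.51280807 189.38531101]
[239.13996388  -5.49345655]
```

View pics/c_w.png

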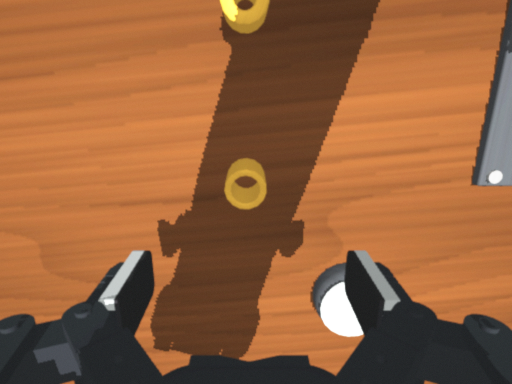

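The wrist view shows the wide sleeve with its top ring near (246,188), and the narrow one at the top edge at (245,10). The tin at (345,300) is clear of the fingers' descent. Next I'll fit the ring.

Run:
```python
from h import *
ci=vision.camera_info('wrist');f=vision.grab_frame('wrist')
c=cv2.resize(f[140:225,200:290],None,fx=7,fy=7,interpolation=cv2.INTER_CUBIC)
cv2.imwrite('pics/d_w.png',c[:,:,::-1]); print(sensors.get_state()['eef_pos'],ci['eye'])
hsv=cv2.cvtColor(f,cv2.COLOR_RGB2HSV)
print(f[188,225:270].tolist()[::2])
print(onz(ci,(245.5,187.5),.045))
```

```text
[ 0.61198721 -0.26112236  0.2423041 ] [ 0.53414444 -0.25459722  0.30916117]
[[202, 157, 60], [199, 155, 58], [180, 138, 53], [174, 134, 52], [176, 135, 53], [179, 138, 54], [180, 136, 54], [171, 129, 52], [155, 114, 48], [154, 112, 48], [155, 114, 49], [162, 119, 51], [176, 133, 53], [175, 133, 51], [175, 134, 50], [176, 135, 51], [188, 143, 56], [200, 154, 59], [200, 155, 58], [163, 121, 49], [98, 62, 37], [93, 57, 35], [95, 59, 36]]
[ 0.61608721 -0.26500659  0.045     ]
```

View pics/d_w.png

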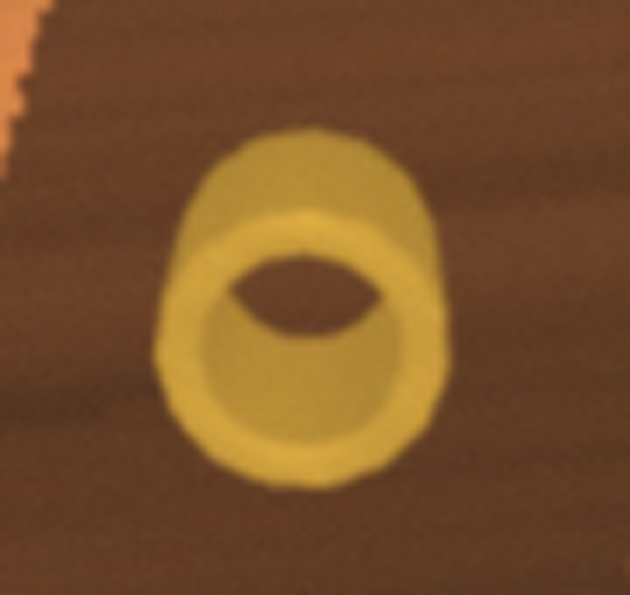

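Ring centre is at pixel (242.9,189.6), which puts the sleeve at about (0.618,-0.267). The fixed cameras gave (0.6175,-0.2705), so I'll use (0.618,-0.2685). I'll descend and grip.

```bash
python3 -m jog '{"linear": [[0.6,-0.8,-4],[0.6,-0.8,-8],[0.6,-0.8,-12],[0.6,-0.8,-15],[0.6,-0.8,-15.8]], "yaw": [0,0,0,0,0]}'
python3 -m jog '{"linear": [[0,0,0],[0,0,0],[0,0,0],[0,0,0],[0,0,0]], "yaw": [0,0,0,0,0]}' 255 40
python3 -m jog '{"linear": [[0,0,0],[0,0,0],[0,0,0]], "yaw": [0,0,0]}'
python3 - <<'E'
from h import *
for c in ['wrist','side']:
    f=vision.grab_frame(c)
    if c=='side': f=cv2.resize(f[220:340,180:340],None,fx=4,fy=4,interpolation=cv2.INTER_CUBIC)
    cv2.imwrite(f'pics/e_{c}.png',f[:,:,::-1])
E
```

```text
t: 3.85
eef_pos: [0.6161, -0.2663, 0.0834]
orientation: [-0.148, -3.134, -0.003]
wrist_force: [-1.0, -0.1, 0.2]
width: 0.0854
t: 4.35
eef_pos: [0.6193, -0.2688, 0.0886]
orientation: [0.15, 3.134, -0.002]
wrist_force: [-1.1, 0.5, 6.8]
width: 0.0338
t: 4.65
eef_pos: [0.6193, -0.2688, 0.0885]
orientation: [0.15, 3.134, -0.002]
wrist_force: [-1.2, 0.2, 7.6]
width: 0.0339
```

View pics/e_wrist.png

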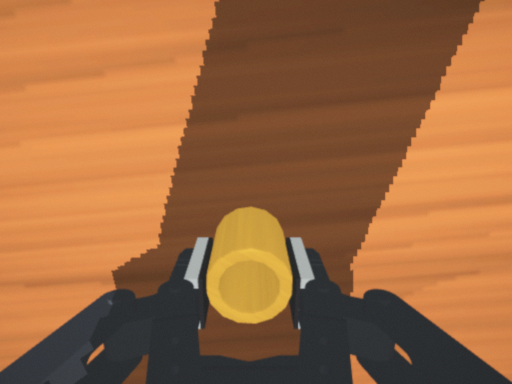

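View pics/e_side.png

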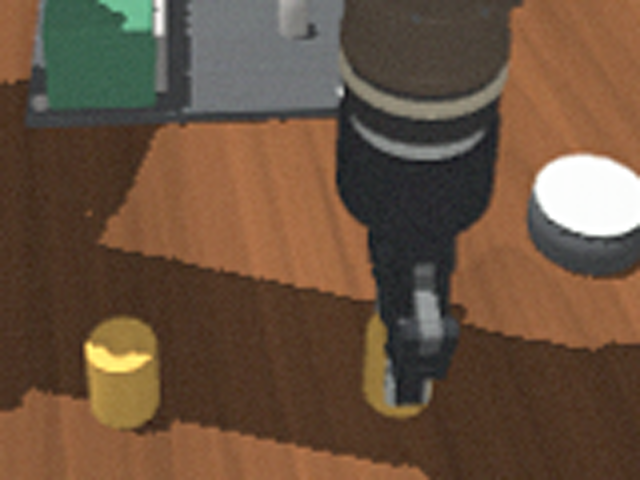

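The sleeve is between the pads with its ring at (249,284), and the measured width is 34 mm. I'll lift and carry it toward the pin.

```bash
python3 -m jog '{"linear": [[0,0,2],[0,0,5],[0,0,8],[0,0,10],[0,0,10]], "yaw": [0,0,0,0,0]}'
python3 - <<'E'
from h import *
ci=vision.camera_info('wrist');f=vision.grab_frame('wrist');s=sensors.get_state()
cv2.imwrite('pics/f_w.png',cv2.resize(f[170:384,120:380],None,fx=3,fy=2.8)[:,:,::-1])
print(s['eef_pos'],s['orientation'],s['width'],s['wrist_force'])
for z in (.10,.145): print(proj(ci,(s['eef_pos'][0],s['eef_pos'][1],z)))
print(ci['eye'])
E
```

```text
t: 5.25
eef_pos: [0.6196, -0.2691, 0.1903]
orientation: [0.15, 3.131, -0.004]
wrist_force: [1.1, -0.3, -1.2]
width: 0.034
[ 0.61891239 -0.26884391  0.18782181] [ 1.50509522e-01  3.13435143e+00 -2.17480885e-03] 0.03410793716607847 [ 0.04779423 -0.5375246  -1.98656787]
[249.12194396 236.98294928]
[249.02538534 287.93975955]
[ 0.54063843 -0.26121832  0.25796331]
```

View pics/f_w.png

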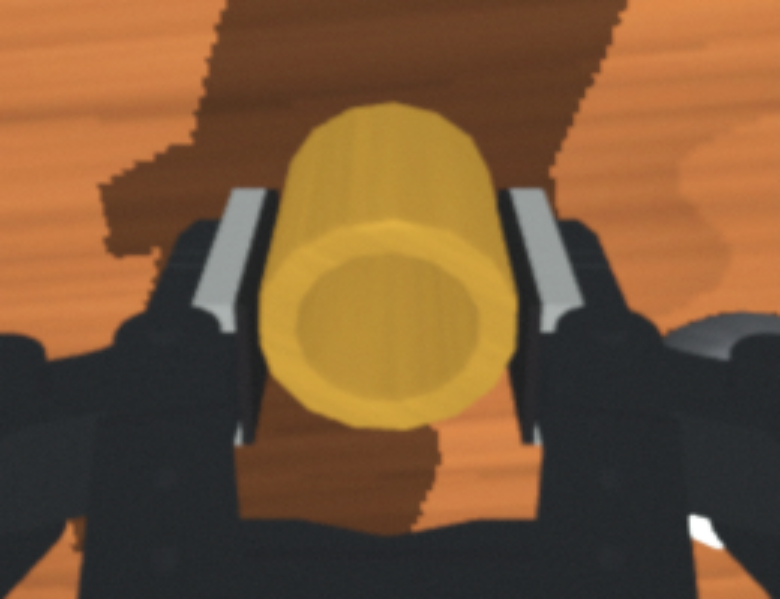

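The sleeve is centred in the grip, with its ring at (250,286) against (249,288) predicted. I'll go to a hover offset from the pin so the wrist camera can see it.

```bash
python3 -m jog '{"linear": [[1,4.5,2],[2,9,4],[3,13.5,5],[4,18,5],[4,22.5,5]], "yaw": [0,0,0,0,0]}'
python3 -m jog '{"linear": [[0,4,0],[0,7,0],[0,8,0],[0,8,0],[0,8,0]], "yaw": [0,0,0,0,0]}'
python3 - <<'E'
from h import *
ci=vision.camera_info('wrist');f=vision.grab_frame('wrist');s=sensors.get_state()
cv2.imwrite('pics/g_w.png',cv2.resize(f,None,fx=1.5,fy=1.5)[:,:,::-1])
c=f[130:215,205:305]
cv2.imwrite('pics/g_w2.png',cv2.resize(c,None,fx=7,fy=7,interpolation=cv2.INTER_CUBIC)[:,:,::-1])
print(s['eef_pos'],s['orientation'],s['width'],s['wrist_force'],ci)
print(proj(ci,(.617,.0365,.044)),proj(ci,(.617,.0365,.01)))
E
```

```text
t: 5.8
eef_pos: [0.6586, -0.0416, 0.2341]
orientation: [-0.15, -3.137, -0.0]
wrist_force: [0.7, -0.5, -1.4]
width: 0.034
t: 6.3
eef_pos: [0.658, 0.0357, 0.235]
orientation: [-0.151, -3.137, 0.001]
wrist_force: [-0.2, 0.4, -1.4]
width: 0.0341
[0.65805216 0.03529165 0.2352427 ] [-1.52319195e-01 -3.13703505e+00  9.52265322e-04] 0.0340354801967719 [-0.2800852  -0.63066586 -1.93456664] {'fx': 331.64347630733903, 'fy': 331.64347630733903, 'cx': 248.84680766768673, 'cy': 188.93827655459572, 'eye': array([0.57955108, 0.0435306 , 0.30324294]), 'orientation': array([2.14378816, 1.94744556, 0.30414469])}
[244.5748767  133.77023921] [245.06258075 128.07730998]
```

View pics/g_w.png

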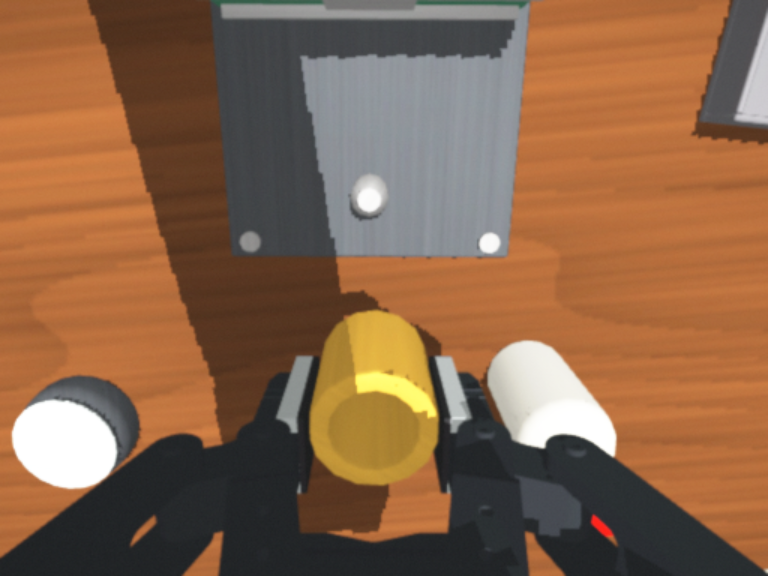

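View pics/g_w2.png

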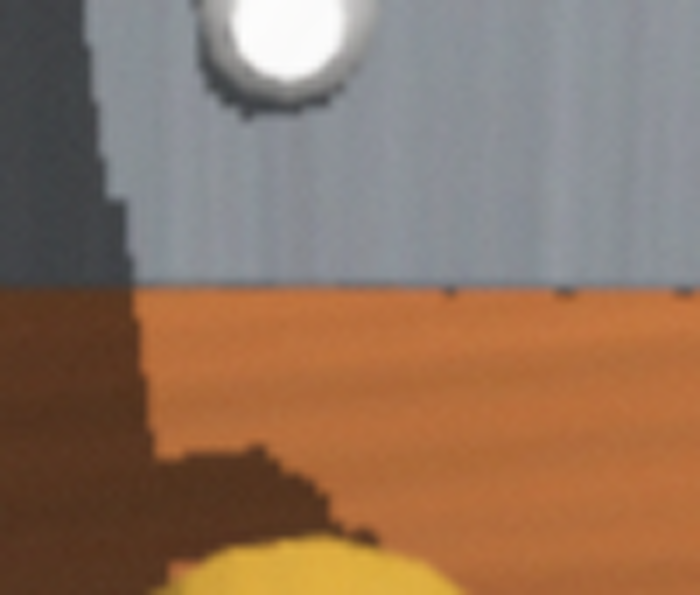

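The pin tip at (245.9,133.0) is within about 1 mm of the estimate, and the plate edges line up with the jaws. I'll move over the pin, lower to just above it, and look.

```bash
python3 -m jog '{"linear": [[-2,0.1,0],[-4.1,0.1,-2],[-4.1,0.1,-6],[-4.1,0.1,-8],[-4.1,0.1,-8]], "yaw": [0,0,0,0,0]}'
python3 -m jog '{"linear": [[0,0,0],[0,0,0]], "yaw": [0,0]}'
python3 - <<'E'
from h import *
s=sensors.get_state();print(s['eef_pos'],s['wrist_force'])
for c,(a,b,d,e) in {'side':(150,260,170,300),'top':(140,250,230,330)}.items():
    f=vision.grab_frame(c)
    cv2.imwrite(f'pics/h_{c}.png',cv2.resize(f[a:b,d:e],None,fx=5,fy=5,interpolation=cv2.INTER_CUBIC)[:,:,::-1])
E
```

```text
t: 6.85
eef_pos: [0.6152, 0.0358, 0.1525]
orientation: [-0.154, -3.132, 0.001]
wrist_force: [-0.2, 0.1, -1.0]
width: 0.0344
t: 7.05
eef_pos: [0.6181, 0.0369, 0.1576]
orientation: [0.152, 3.135, 0.0]
wrist_force: [0.8, 0.7, -1.0]
width: 0.0337
[0.6181427  0.03689396 0.15759565] [ 0.84856908  0.67187677 -0.97033004]
```

View pics/h_side.png

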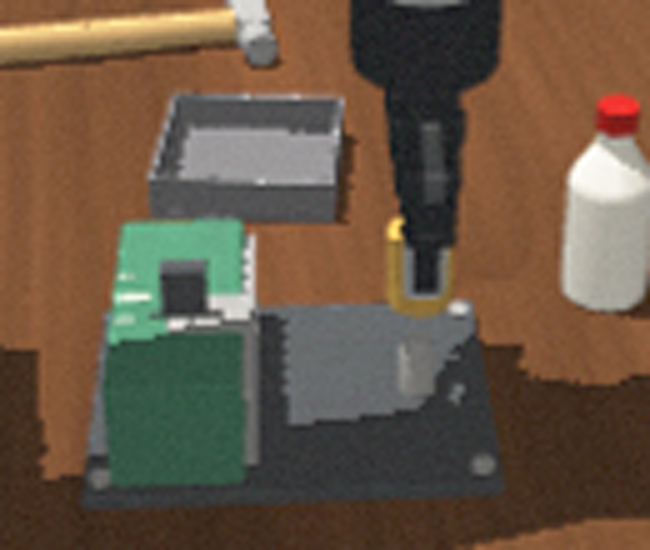

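The sleeve hangs over the pin (sleeve bottom at (420,315), pin at (415,370) in the crop). I'll descend in steps and watch the force.

```bash
python3 -m jog '{"linear": [[0,0,-1],[0,0,-2],[0,0,-3],[0,0,-3.5],[0,0,-3.5]], "yaw": [0,0,0,0,0]}'
python3 -m jog '{"linear": [[0,0,0]], "yaw": [0]}'
```

```text
t: 7.65
eef_pos: [0.6165, 0.0376, 0.1194]
orientation: [-0.15, -3.136, 0.0]
wrist_force: [1.0, 1.0, -1.1]
width: 0.0342
t: 7.75
eef_pos: [0.6171, 0.0376, 0.1207]
orientation: [-0.15, -3.138, 0.0]
wrist_force: [0.4, -0.3, -1.3]
width: 0.0339
```

```bash
python3 -m jog '{"linear": [[0,0,-0.6],[0,0,-1.2],[0,0,-1.7],[0,0,-2.0],[0,0,-2.1]], "yaw": [0,0,0,0,0]}'
python3 -m jog '{"linear": [[0,0,0],[0,0,0]], "yaw": [0,0]}'
```

```text
t: 8.25
eef_pos: [0.6168, 0.0375, 0.0992]
orientation: [-0.15, -3.137, 0.0]
wrist_force: [0.1, -0.4, -1.7]
width: 0.0339
t: 8.45
eef_pos: [0.6173, 0.0376, 0.1001]
orientation: [0.15, 3.138, 0.0]
wrist_force: [-0.5, 0.9, -0.1]
width: 0.0343
```

```bash
python3 -m jog '{"linear": [[0,0,-0.1],[0,0,-0.2],[0,0,-0.2]], "yaw": [0,0,0]}'
python3 -m jog '{"linear": [[0,0,0],[0,0,0],[0,0,0],[0,0,0]], "yaw": [0,0,0,0]}' 90
python3 -m jog '{"linear": [[0,0,1],[0,0,4],[0,0,8],[0,0,12],[0,0,14]], "yaw": [0,0,0,0,0]}'
python3 -m jog '{"linear": [[0,-4,0],[0,-8,0],[0,-12,0],[0,-12,0]], "yaw": [0,0,0,0]}' 0
python3 - <<'E'
from h import *
s=sensors.get_state();print(s['eef_pos'],s['wrist_force'])
for c,(a,b,d,e) in {'side':(150,260,170,300),'top':(140,250,230,330)}.items():
    f=vision.grab_frame(c)
    cv2.imwrite(f'pics/i_{c}.png',cv2.resize(f[a:b,d:e],None,fx=5,fy=5,interpolation=cv2.INTER_CUBIC)[:,:,::-1])
E
```

```text
t: 8.75
eef_pos: [0.6173, 0.0376, 0.0986]
orientation: [0.15, 3.137, 0.0]
wrist_force: [-1.8, 0.2, 3.6]
width: 0.034
t: 9.15
eef_pos: [0.6171, 0.0376, 0.0978]
orientation: [-0.15, -3.138, -0.0]
wrist_force: [-0.3, 0.9, 0.1]
width: 0.0554
t: 9.65
eef_pos: [0.618, 0.0376, 0.2429]
orientation: [0.15, 3.133, 0.001]
wrist_force: [1.2, -0.7, -0.1]
width: 0.0553
t: 10.05
eef_pos: [0.617, -0.0864, 0.2387]
orientation: [0.158, 3.137, -0.002]
wrist_force: [0.9, 0.8, -0.1]
width: 0.0852
[ 0.6169638  -0.08643911  0.23869603] [ 0.90428895  0.82290678 -0.0711084 ]
```

View pics/i_side.png

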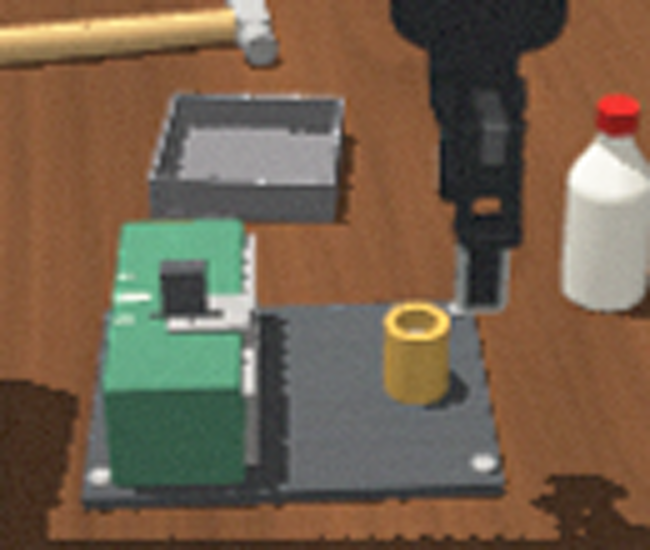

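View pics/i_top.png

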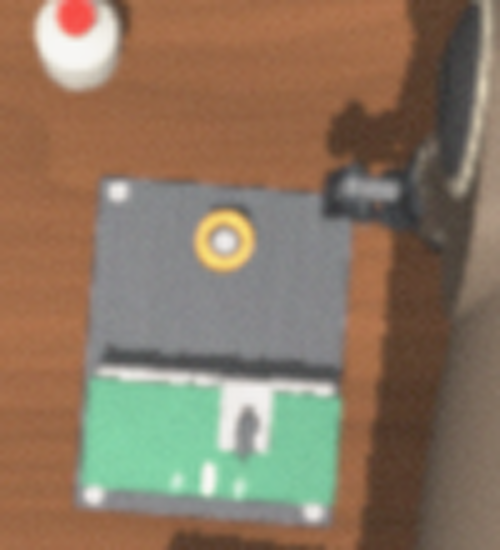

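The wide sleeve is fully down over the pin: flat on the plate in the side view, and concentric with the pin tip in the top view. Next is the narrow sleeve, at about (0.4765,-0.255).

```bash
python3 -m jog '{"linear": [[-3,-3.7,0],[-6,-7.4,0],[-9,-11,0],[-12,-14.7,0],[-14,-17.2,-1]], "yaw": [0,0,0,0,0]}'
python3 -m jog '{"linear": [[0,0,-1],[0,0,-2],[0,0,-2]], "yaw": [0,0,0]}'
python3 - <<'E'
from h import *
ci=vision.camera_info('wrist');f=vision.grab_frame('wrist');s=sensors.get_state()
print(s['eef_pos'],proj(ci,(.4765,-.255,.045)))
cv2.imwrite('pics/j_w.png',f[:,:,::-1])
E
```

```text
t: 10.65
eef_pos: [0.4762, -0.2552, 0.2296]
orientation: [0.15, 3.136, -0.002]
wrist_force: [0.8, -0.9, 0.4]
width: 0.0855
t: 10.95
eef_pos: [0.4773, -0.253, 0.2064]
orientation: [-0.148, -3.136, -0.002]
wrist_force: [0.6, 1.0, -0.2]
width: 0.0852
[ 0.4776053  -0.25302445  0.20714666] [245.27237385 195.04751409]
```

View pics/j_w.png

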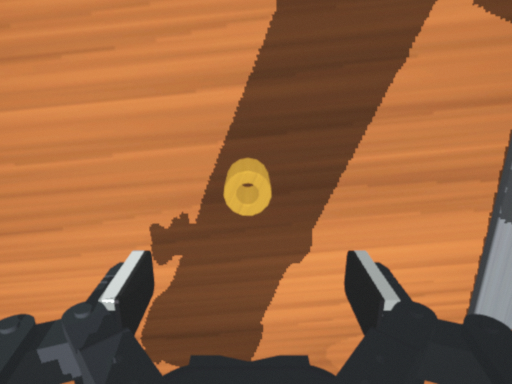

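The narrow sleeve's ring is at about (247,191), close to predicted. I'll shift -2 mm in x, descend and grip.

```bash
python3 -m jog '{"linear": [[-0.2,0,-4],[-0.2,0,-8],[-0.2,0,-11],[-0.2,0,-12],[-0.2,0,-12]], "yaw": [0,0,0,0,0]}'
python3 -m jog '{"linear": [[0,0,0],[0,0,0],[0,0,0],[0,0,0],[0,0,0]], "yaw": [0,0,0,0,0]}' 255 40
python3 -m jog '{"linear": [[0,0,0],[0,0,0]], "yaw": [0,0]}'
python3 -m jog '{"linear": [[0,0,3],[0,0,7],[0,0,11],[0,0,15],[0,0,15]], "yaw": [0,0,0,0,0]}'
python3 - <<'E'
from h import *
ci=vision.camera_info('wrist');f=vision.grab_frame('wrist');s=sensors.get_state()
cv2.imwrite('pics/k_w.png',cv2.resize(f,None,fx=1.5,fy=1.5)[:,:,::-1])
p=s['eef_pos']; print(p,s['wrist_force'],proj(ci,(p[0],p[1],p[2]-.044)))
E
```

```text
t: 11.5
eef_pos: [0.4752, -0.2533, 0.087]
orientation: [-0.148, -3.136, -0.002]
wrist_force: [-0.2, 0.3, -0.1]
width: 0.0853
t: 12.0
eef_pos: [0.4759, -0.2548, 0.0895]
orientation: [0.15, 3.135, -0.001]
wrist_force: [-0.6, 1.1, 6.3]
width: 0.0351
t: 12.2
eef_pos: [0.4759, -0.2548, 0.0895]
orientation: [0.15, 3.135, -0.001]
wrist_force: [-0.7, 1.1, 5.0]
width: 0.0349
t: 12.7
eef_pos: [0.477, -0.2556, 0.2444]
orientation: [0.15, 3.129, -0.007]
wrist_force: [0.8, -0.2, -0.6]
width: 0.035
[ 0.47627524 -0.25515489  0.24136675] [ 0.60173851 -0.18088272 -2.0572207 ] [249.46043007 284.98544347]
```

View pics/k_w.png

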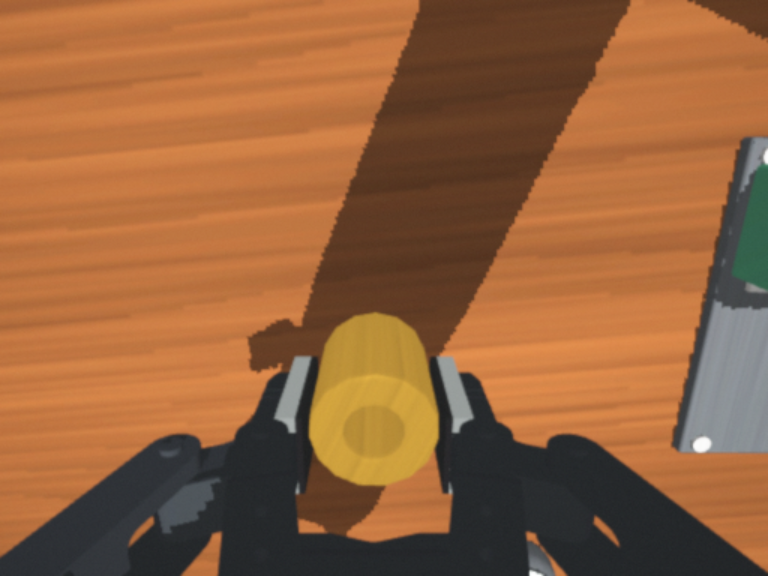

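The narrow sleeve is held and centred (ring at (374,430) in the 1.5x picture). I'll carry it to the tray at about (0.549,0.296).

```bash
python3 -m jog '{"linear": [[0.6,4.5,0],[1.2,9,0],[1.8,13.5,0],[2.4,18,0],[3,22.5,0]], "yaw": [0,0,0,0,0]}'
python3 -m jog '{"linear": [[0.6,4.5,0],[1.2,9,0],[1.8,13.5,0],[2.4,18,0],[3,22.5,0]], "yaw": [0,0,0,0,0]}'
python3 -m jog '{"linear": [[0.6,4.5,0],[1.2,8,0],[1.4,10,0],[1.4,10,-2],[1.4,10,-4]], "yaw": [0,0,0,0,0]}'
python3 -m jog '{"linear": [[0,0,0],[0,0,0]], "yaw": [0,0]}'
python3 - <<'E'
from h import *
s=sensors.get_state();print(s['eef_pos'],s['wrist_force'])
for c,(a,b,d,e) in {'side':(120,230,160,290),'top':(160,260,150,260)}.items():
    f=vision.grab_frame(c)
    cv2.imwrite(f'pics/l_{c}.png',cv2.resize(f[a:b,d:e],None,fx=5,fy=5,interpolation=cv2.INTER_CUBIC)[:,:,::-1])
E
```

```text
t: 13.25
eef_pos: [0.5044, -0.0278, 0.2365]
orientation: [-0.151, -3.136, 0.0]
wrist_force: [1.0, -0.8, -1.2]
width: 0.035
t: 13.75
eef_pos: [0.5345, 0.1972, 0.2363]
orientation: [-0.15, -3.136, 0.001]
wrist_force: [0.1, -0.2, -1.5]
width: 0.0351
t: 14.25
eef_pos: [0.549, 0.296, 0.1965]
orientation: [-0.149, -3.138, 0.001]
wrist_force: [0.3, -0.5, -1.0]
width: 0.0351
t: 14.45
eef_pos: [0.5487, 0.2948, 0.1973]
orientation: [-0.151, -3.136, 0.002]
wrist_force: [0.3, -0.2, -1.5]
width: 0.0351
[0.54872464 0.29481309 0.19727333] [ 0.32697865 -0.18199893 -1.50496879]
```

View pics/l_side.png

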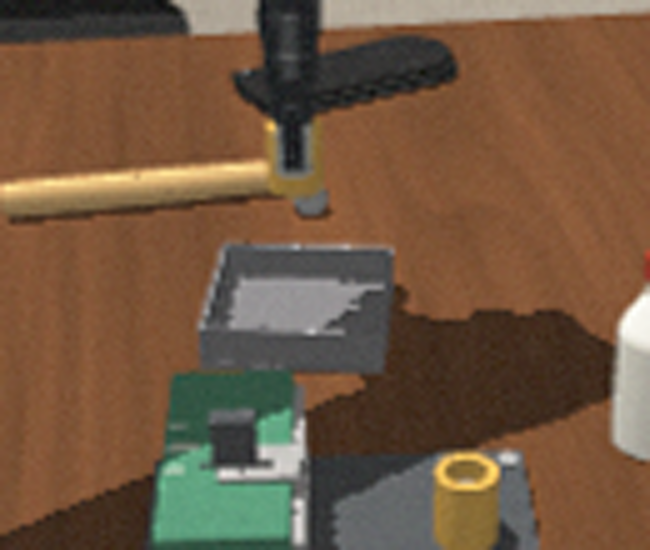

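View pics/l_top.png

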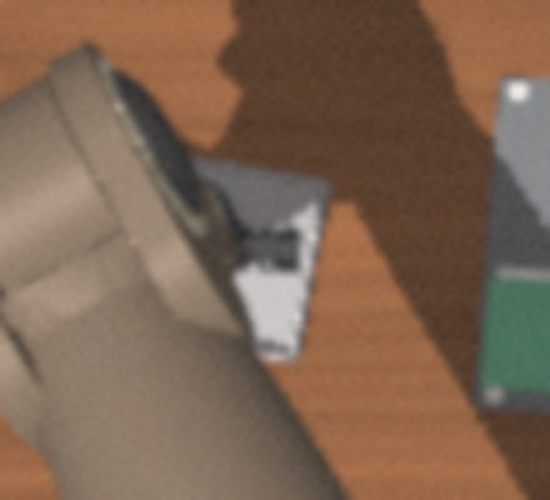

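The sleeve is over the tray (tray centre at about (300,305) in the side crop). I'll lower it to the floor, release with a partial opening and back off.

```bash
python3 -m jog '{"linear": [[0,0,-4],[0,0,-7],[0,0,-9],[0,0,-10],[0,0,-10.2]], "yaw": [0,0,0,0,0]}'
python3 -m jog '{"linear": [[0,0,0],[0,0,-0.2],[0,0,-0.3]], "yaw": [0,0,0]}'
python3 -m jog '{"linear": [[0,0,0],[0,0,0],[0,0,0],[0,0,0]], "yaw": [0,0,0,0]}' 90
python3 -m jog '{"linear": [[0,0,1],[0,0,4],[0,0,8],[0,0,11],[0,0,11]], "yaw": [0,0,0,0,0]}'
```

```text
t: 15.05
eef_pos: [0.5491, 0.2953, 0.0957]
orientation: [-0.151, -3.137, 0.0]
wrist_force: [-0.1, -0.5, -1.2]
width: 0.0351
t: 15.35
eef_pos: [0.5497, 0.2959, 0.0941]
orientation: [0.15, 3.136, 0.002]
wrist_force: [0.0, 0.1, -1.9]
width: 0.0349
t: 15.75
eef_pos: [0.5492, 0.2956, 0.0931]
orientation: [0.15, 3.138, 0.0]
wrist_force: [0.4, -0.2, 0.4]
width: 0.0553
t: 16.25
eef_pos: [0.5509, 0.2966, 0.2091]
orientation: [0.15, 3.13, 0.007]
wrist_force: [-0.1, 0.1, 0.5]
width: 0.0554
```

Released. Now over to the tab at an expected (0.491,0.029), keeping above it.

```bash
python3 -m jog '{"linear": [[-1,-4.4,1],[-2,-8.8,2],[-3,-13.2,2],[-4,-17.6,2],[-5,-22,2]], "yaw": [0,0,0,0,0]}'
python3 -m jog '{"linear": [[-0.8,-4.6,0],[-0.8,-4.6,0],[-0.8,-4.6,0]], "yaw": [0,0,0]}'
python3 - <<'E'
from h import *
ci=vision.camera_info('wrist');f=vision.grab_frame('wrist');s=sensors.get_state()
cv2.imwrite('pics/m_w.png',cv2.resize(f,None,fx=1.5,fy=1.5)[:,:,::-1])
print(s['eef_pos'],s['wrist_force'],proj(ci,(.4908,.0294,.109))*1.5,proj(ci,(.4908,.0294,.079))*1.5)
for c,(a,b,d,e) in {'side':(140,250,165,295),'top':(140,260,150,310)}.items():
    f=vision.grab_frame(c)
    cv2.imwrite(f'pics/m_{c}.png',cv2.resize(f[a:b,d:e],None,fx=5,fy=5,interpolation=cv2.INTER_CUBIC)[:,:,::-1])
E
```

```text
t: 16.75
eef_pos: [0.4983, 0.0741, 0.223]
orientation: [0.15, 3.138, -0.0]
wrist_force: [0.6, -0.4, -0.7]
width: 0.0554
t: 17.05
eef_pos: [0.4909, 0.0286, 0.2231]
orientation: [0.154, 3.137, 0.001]
wrist_force: [-1.2, -0.2, -0.0]
width: 0.0553
[0.49117456 0.02948468 0.22304883] [1.03727343 0.29065235 0.10466235] [374.50325263 331.16147632] [374.28817973 304.89379364]
```

View pics/m_w.png

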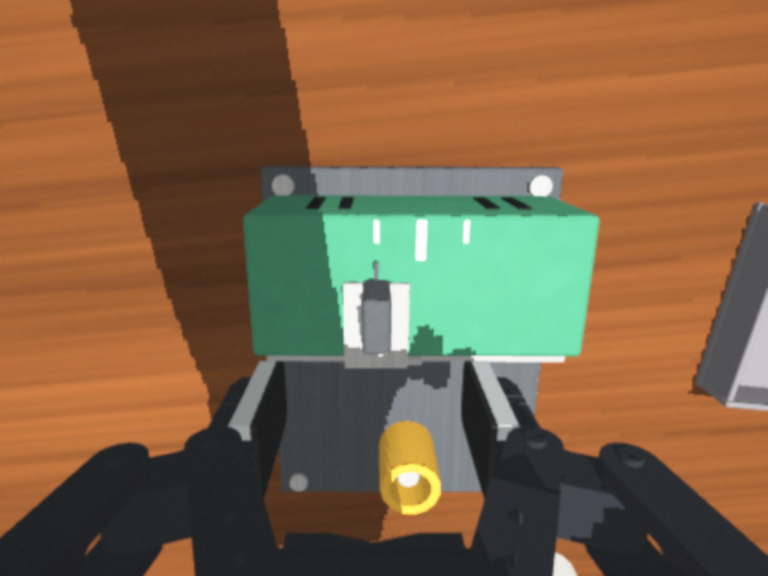

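View pics/m_side.png

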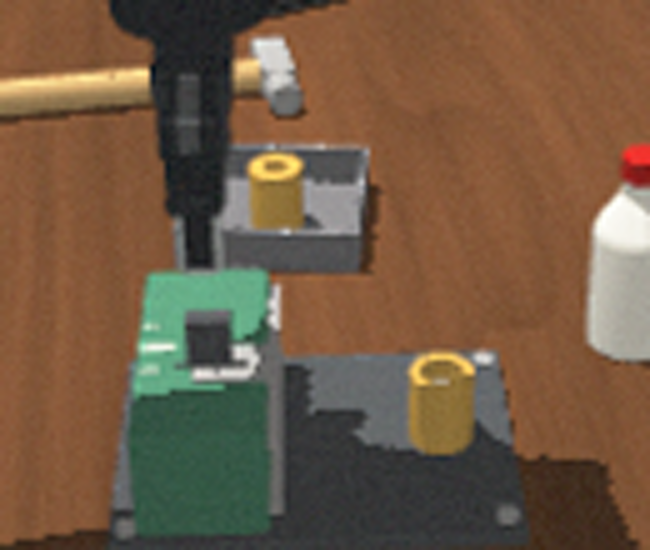

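View pics/m_top.png

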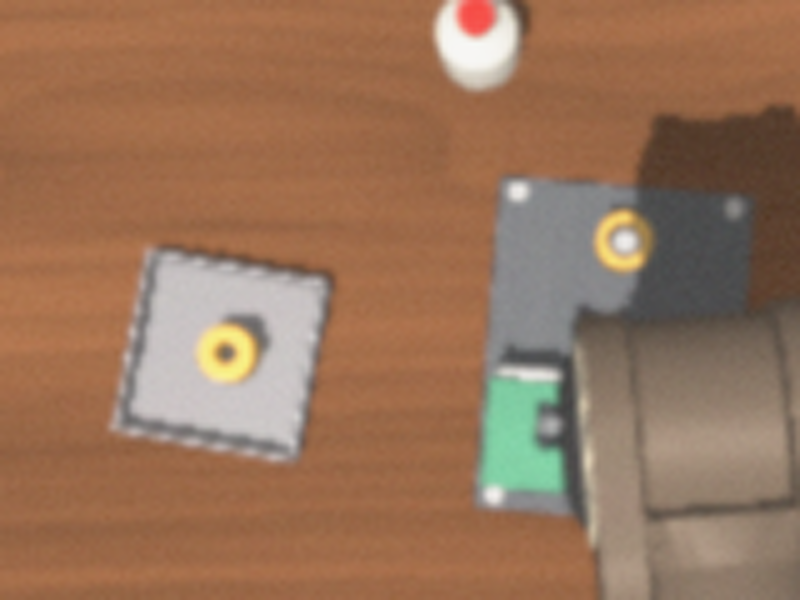

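The tray holds the narrow sleeve upright (top crop (227,352)), and the wide sleeve is still on the pin. In the wrist view the tab top is at (376,330) and the pointer sits on the shut line (376,268). The half line is at (421,240). I'll descend and grip the tab.

```bash
python3 -m jog '{"linear": [[0,0,-2.5],[0,0,-5],[0,0,-6.2],[0,0,-6.5],[0,0,-6.5]], "yaw": [0,0,0,0,0]}'
python3 -m jog '{"linear": [[0,0,0],[0,0,0],[0,0,0],[0,0,0],[0,0,0]], "yaw": [0,0,0,0,0]}' 255 60
python3 -m jog '{"linear": [[0,0,0],[0,0,0]], "yaw": [0,0]}'
python3 - <<'E'
from h import *
ci=vision.camera_info('wrist');f=vision.grab_frame('wrist');s=sensors.get_state()
cv2.imwrite('pics/n_w.png',cv2.resize(f,None,fx=1.5,fy=1.5)[:,:,::-1])
E
```

```text
t: 17.7
eef_pos: [0.4912, 0.0302, 0.1579]
orientation: [-0.149, -3.138, 0.0]
wrist_force: [0.6, 0.0, 0.7]
width: 0.0552
t: 18.2
eef_pos: [0.4916, 0.0296, 0.1589]
orientation: [0.151, 3.136, 0.001]
wrist_force: [-0.6, 0.9, 6.0]
width: 0.0106
t: 18.4
eef_pos: [0.4916, 0.0296, 0.1589]
orientation: [0.151, 3.136, 0.001]
wrist_force: [-0.6, 1.5, 6.4]
width: 0.011
```

View pics/n_w.png

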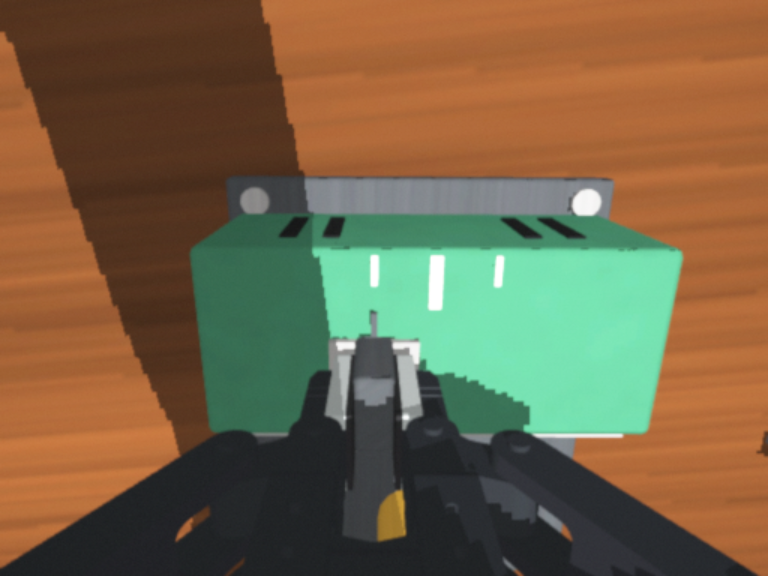

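The tab is gripped between the pads, with the pointer still on the shut line (374). I'll slide 20 mm along fixture +y.

```bash
python3 -m jog '{"linear": [[0.04,0.4,0],[0.08,0.8,0],[0.11,1.2,0],[0.15,1.6,0],[0.19,2.0,0]], "yaw": [0,0,0,0,0]}'
python3 -m jog '{"linear": [[0,0,0],[0,0,0],[0,0,0]], "yaw": [0,0,0]}'
python3 - <<'E'
from h import *
ci=vision.camera_info('wrist');f=vision.grab_frame('wrist');s=sensors.get_state()
cv2.imwrite('pics/o_w.png',cv2.resize(f[150:250,180:340],None,fx=5,fy=5,interpolation=cv2.INTER_CUBIC)[:,:,::-1])
f=vision.grab_frame('side')
cv2.imwrite('pics/o_s.png',cv2.resize(f[140:250,165:295],None,fx=5,fy=5,interpolation=cv2.INTER_CUBIC)[:,:,::-1])
E
```

```text
t: 18.95
eef_pos: [0.4934, 0.0482, 0.1588]
orientation: [0.153, 3.136, -0.006]
wrist_force: [-1.3, -8.2, 6.5]
width: 0.0107
t: 19.25
eef_pos: [0.4934, 0.0481, 0.1589]
orientation: [0.152, 3.136, -0.006]
wrist_force: [0.3, -7.4, 6.2]
width: 0.0109
```

View pics/o_w.png

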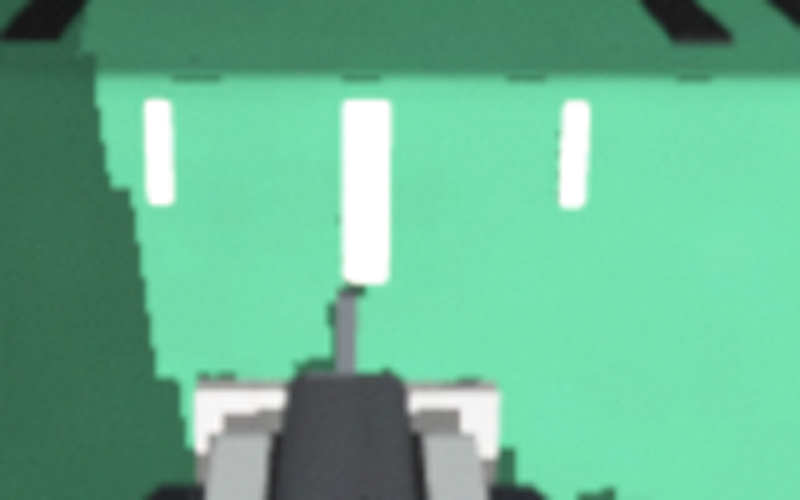

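View pics/o_s.png

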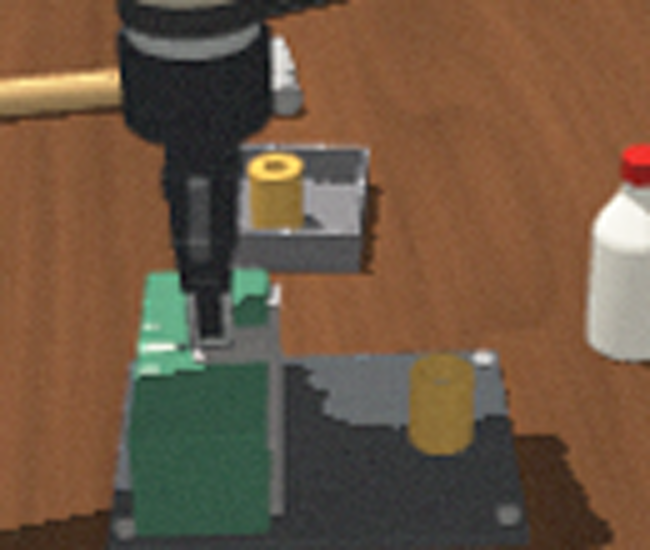

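The pointer (346) is about 1.9 mm short of the half line (366) at 10.35 px/mm, because the arm gives under the 8 N spring. I'll advance another 2 mm.

```bash
python3 -m jog '{"linear": [[0.01,0.1,0],[0.02,0.2,0],[0.02,0.2,0],[0.02,0.2,0],[0.02,0.2,0]], "yaw": [0,0,0,0,0]}'
python3 - <<'E'
from h import *
ci=vision.camera_info('wrist');f=vision.grab_frame('wrist');s=sensors.get_state()
cv2.imwrite('pics/p_w.png',cv2.resize(f[150:250,180:340],None,fx=5,fy=5,interpolation=cv2.INTER_CUBIC)[:,:,::-1])
E
```

```text
t: 19.85
eef_pos: [0.4936, 0.05, 0.1589]
orientation: [0.153, 3.136, -0.006]
wrist_force: [-2.0, -8.3, 6.2]
width: 0.0106
```

View pics/p_w.png

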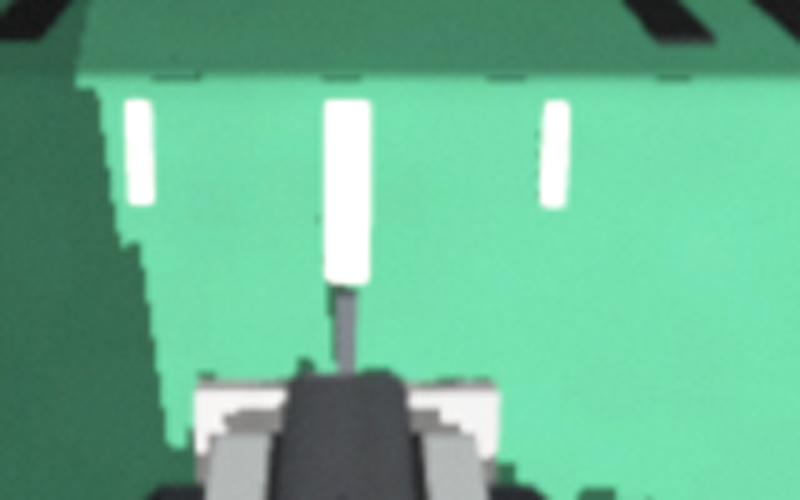

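The pointer (346) now meets the half line (347). One last check of the whole scene before handing in.

Run:
```python
from h import *
f=vision.grab_frame('top');g=vision.grab_frame('side')
cv2.imwrite('pics/q.png',np.vstack([cv2.resize(f[100:290,100:400],(760,300)),cv2.resize(g[100:330,120:400],(760,300))])[:,:,::-1])
```

```text
(no output)
```

View pics/q.png

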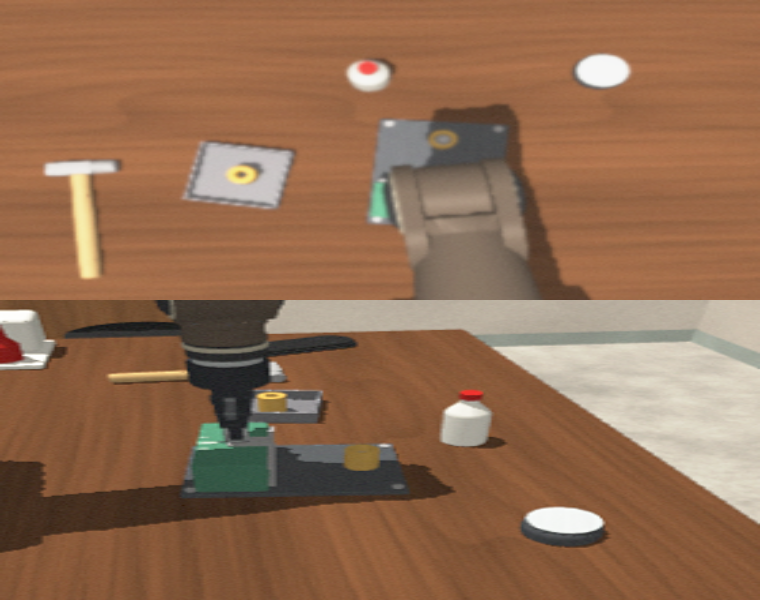

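The wide sleeve is on the pin, the narrow one is in the tray, and the bottle, tin and hammer are where they started. Handing in.

```bash
python3 -c "
from station import bot,sensors
s=sensors.get_state();print(s['t'],s['width'],s['wrist_force'])
print(bot.finish_job())"
```

```text
20.0 0.010956393330260963 [-0.47006093 -7.65795772  7.19027201]
the job is handed in; nothing more can be done
None
```

The job is done and handed in at 20.0 s, with the gripper still holding the shutter at half travel.

- **Sleeves:** The wide-bore sleeve was the one standing further from the robot. It went down over the gauge pin with almost no resistance and sits flat on the plate. The narrow one stands upright in the reject tray.
- **Shutter:** I gripped the tab and slid the shutter along. The first 20 mm stopped about 1.9 mm short because the arm gave under the spring, so I pushed on another 2 mm. The pointer now meets the half line to within about 0.1 mm in the wrist picture, with the spring pushing back at about 8 N.
- **Last checks:** The final top and side pictures show both sleeves in place and the bottle, tin and hammer unmoved by eye. The highest wrist force reading I saw was about 10 N.
- **Disagreements:** The cameras differed by 2–4 mm on positions. I corrected for this using where the first sleeve actually sat in the grip. The detection networks also gave several wrong or low-confidence labels, so I relied on the pictures.

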